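Hang the rinsing baskets on one hook

ROBOT

A 6-joint arm with a two-finger parallel gripper is mounted at the origin on the work surface. World frame = base frame: x ahead of the robot, y to its left, z up, the work surface at z = 0. Lengths are in mm, angles in rad, forces in N, time in s.
With the tool pointing down it reaches from about 350 to 975 mm from the base axis. Payload 7.1 kg.
Tool frame: the origin (TCP) lies between the finger pads; the fingertips stand 19 mm ahead of it and the grasp point (between the pads) is the TCP (ctrl.tcp_to_tips is the distance from the TCP to the fingertips, in mm); z points along the fingers, y is the line along which they close (so a half turn about z gives the same grasp; the last joint's range is limited). The gripper opens to 88 mm and grips with 3 to 60 N. Pads are 20 mm wide; open, the fingers measure 115 mm over their backs; the gripper's body (75 mm by 178 mm) begins 61 mm behind the grasp point.
Start: joints at [-1.335, 0.423, 1.63, -0, 1.089, -0.019], TCP at [157.551, -604.8, 241.675] pointing down, gripper open.
Joint ranges: [-3, 3], [-0.9, 2.11], [0.09, 2.58], [-1.31, 4.45], [0.11, 2.69], [-2.54, 2.54]. Speed limits (rad/s): [2.39, 2.39, 3.01, 3.14, 3.14, 3.14].

INTERFACE

Orientations are given as a rotation vector (axis times angle).
In Python, from workcell import status, optics, ctrl gives the robot as it stands. The module is installed in compiled form; this text tells all that it offers.
- The arm moves only by the shell command python3 -m inch 'ROWS'. ROWS is JSON, a list that holds one entry, the list of rows, each a list of 7 numbers: the shift along the tool's x, y, z in mm, then the turn, a rotation vector about the tool's x, y, z in rad, then the opening in per cent of the stroke, from 0 (shut) to 100 (fully open). A call has 1 to 20 rows; each row is the pose to reach, as a shift and turn from the pose commanded when the call began, along the tool's axes at that moment; what a row does not reach only later rows make up. A row lasts 1/10 s, in which the tool goes at most 50 mm and 8.59 degrees, less where a joint would pass 70% of its speed; a pose out of reach is approached as far as the arm can. A call with a gripper value outside its range is refused whole. The fingers move at their own pace and stop on an object; the grip force is fixed at half the most. Time passes only in rows, so rows that repeat a pose let the fingers close. It gives the time, the measured TCP pose, the force, the opening and the grip force at its end, in the units of the state.
- status.get_obs(): the state, without advancing time (a new reading comes with each control period).
- optics.get_image(name): name is "side" or "top"; returns a dict with "frame" (384x512x3 uint8, red, green, blue), "fx", "fy", "cx", "cy" (pixels), "rvec" (rotation vector, rad) and "tvec" (3), from world to camera coordinates, as OpenCV has them. Camera axes: x right, y down, z forward; pixel columns grow to the right and rows downward; lengths in mm; the calibration is good to about 2 mm. A picture is of the moment at which its call begins. There is no depth.
- ctrl.close_job(): hands the job in; it is judged then, once.
The state is a dict: "t": time; "qpos": joint angles; "qvel": joint speeds; "joint_torque": joint torques, N m; "ee_pos": TCP position; "orientation": TCP orientation; "ft_force": force on the tool from outside, world axes, zero at the start; "moment": the same for the moment, N m; "width": finger opening in mm; "grasp_force": force on a finger pad.
Only numpy, scipy, OpenCV 4.12 (cv2) and the standard library are available. Lean on these libraries where they do the work, as an engineer would, in place of code of your own. Each camera call takes 0.05 s, during which the arm holds its last target. There are 200 camera calls.

TASK

Hang the three rinsing baskets by their handle loops on the stand's one hook, largest first and smallest last, each cup facing out and its bottom sitting in the mouth of the one before, and leave them hanging there. Push each in turn back along the hook until you feel it bear firmly on the stand's back rest or on the handle behind it: hold about 1 kg of push for a moment, and never let it bear on anything there with over 2.5 kg, nor drop it onto the rod. Leave the figure, the mug and the paint bottle where they are.

Things in the scene. Friction and masses are not known exactly. Their poses are not given: they have to be found in the camera images.
- large_grip (a point): Large rinsing basket: perforated steel cup, 96 mm across, 50 mm deep, 3 mm wall, an upright wooden grip at its back (20 mm wide in y, 20 mm deep in x, bevelled, 79 mm tall). Point: grip axis, 10 mm below the wood's top, 125 mm above the basket's underside. z up; the cup spans from 10 mm on the +x side of this point (flush with the wood's back) to 86 mm on its -x side. About 260 g +-30 %.
- large_loop (a point): Inner top of the upright wire loop on top of the large basket's grip, where it bears on the hook: on the grip's axis, 40 mm above large_grip, same axes. The loop is 30 mm high (down to the wood) and 12 mm wide inside, of 4 mm wire; its hole looks along x.
- medium_grip (a point): Medium rinsing basket: perforated steel cup, 66 mm across, 38 mm deep, 3 mm wall, an upright wooden grip at its back (20 mm wide in y, 20 mm deep in x, bevelled, 53 mm tall). Point: grip axis, 10 mm below the wood's top, 87 mm above the basket's underside. z up; the cup spans from 10 mm on the +x side of this point (flush with the wood's back) to 56 mm on its -x side. About 170 g +-30 %.
- medium_loop (a point): Inner top of the upright wire loop on top of the medium basket's grip, where it bears on the hook: on the grip's axis, 40 mm above medium_grip, same axes. The loop is 30 mm high (down to the wood) and 12 mm wide inside, of 4 mm wire; its hole looks along x.
- small_grip (a point): Small rinsing basket: perforated steel cup, 38 mm across, 28 mm deep, 3 mm wall, an upright wooden grip at its back (20 mm wide in y, 20 mm deep in x, bevelled, 37 mm tall). Point: grip axis, 10 mm below the wood's top, 61 mm above the basket's underside. z up; the cup spans from 10 mm on the +x side of this point (flush with the wood's back) to 28 mm on its -x side. About 100 g +-30 %.
- small_loop (a point): Inner top of the upright wire loop on top of the small basket's grip, where it bears on the hook: on the grip's axis, 40 mm above small_grip, same axes. The loop is 30 mm high (down to the wood) and 12 mm wide inside, of 4 mm wire; its hole looks along x.
- stand: Hanging stand, fixed: drip tray with a 12 mm square dark steel upright, 238 mm tall. Origin: at table height under the middle of the upright's front face; z up, front to -x. The tray, 12 mm high, reaches 140 mm to -x, 50 mm to +x, 75 mm to each side. A 12 mm wide steel back-rest bar (60 to 215 mm high), held by screws, stands before the upright: its face is 4 to 28 mm out, set anew each time and not measured.
- hook: Hook, fixed on the upright: 6 mm round steel rod, level along -x for 86 mm from the upright's front face, then turned up 45 deg. Origin: rod axis at that face, 232 mm above the table; axes as the stand's. Baskets hang with cups to -x; each home basket's loop is 10 mm out from the face behind it, so 20 mm from loop to loop. Smaller cups hang 12 mm deep in the next mouth: bring them in 13 to 21 mm high.
- hook_tip (a point): Middle of the hook's rounded, upturned end: 92 mm in front of the upright and 6 mm above the rod's axis; the tip's top is 6 mm above the rod's top. With the rest far out, there is room for the third loop behind it only if the first two are home.
- figure: Bystander, loose: a grey miniature figure on a cork painting grip, 42 mm wide and 89 mm tall. Origin at the middle of its underside, z up.
- mug: Bystander, loose: a steel rinse mug, 76 mm wide and 85 mm tall. Origin at the middle of its underside, z up.
- paint: Bystander, loose: a small paint bottle, 25 mm wide and 75 mm tall. Origin at the middle of its underside, z up.
There are look-alikes about, which are no part of the job. What is shaped like the part that bears medium_grip but black, purple or turquoise is not meant.

How it is judged (in metres and radians):
On the way, in this order (a step that is already met when the one before it is completed fails the run):
1. the large basket's loop is on the hook and it is pushed home against the back rest with more than 3 N (y of large_loop in the frame of hook between -0.008 and 0.008 m and z of large_loop in the frame of hook between -0.002 and 0.026 m and x of large_loop in the frame of hook between -0.086 and -0.01 m and contact force between large and stand above 3 N), for 0.2 s.
2. the medium basket's loop is on the hook next in front of the large one's and it is pushed home against the large one with more than 3 N (y of medium_loop in the frame of hook between -0.008 and 0.008 m and z of medium_loop in the frame of hook between -0.002 and 0.026 m and x of medium_loop in the frame of hook between -0.086 and -0.01 m and x of medium_loop in the frame of large_loop between -0.027 and -0.014 m and contact force between medium and large above 3 N), for 0.2 s.
3. the small basket's loop is on the hook next in front of the medium one's and it is pushed home against the medium one with more than 3 N (y of small_loop in the frame of hook between -0.008 and 0.008 m and z of small_loop in the frame of hook between -0.002 and 0.026 m and x of small_loop in the frame of hook between -0.086 and -0.01 m and x of small_loop in the frame of medium_loop between -0.027 and -0.014 m and contact force between small and medium above 3 N), for 0.2 s.
At the end, for the whole second after the job is handed in: All three hang still and released from the hook's rod behind its tip, within 0.3 rad of upright: loops bearing on the rod (within 8 mm sideways), the large one touching the back rest, the medium's loop 14 to 27 mm in front of the large's and the small's 14 to 27 mm in front of the medium's (contact force between large and stand above 0.03 N and y of large_loop in the frame of hook between -0.008 and 0.008 m and z of large_loop in the frame of hook between -0.002 and 0.008 m and x of large_loop in the frame of hook between -0.086 and -0.01 m and angle between each of large, medium, small's own z axis and vertical below 0.3 rad and linear speed of each of large, medium, small below 0.02 m/s and y of medium_loop in the frame of hook between -0.008 and 0.008 m and z of medium_loop in the frame of hook between -0.002 and 0.008 m and x of medium_loop in the frame of hook between -0.086 and -0.01 m and x of medium_loop in the frame of large_loop between -0.027 and -0.014 m and y of small_loop in the frame of hook between -0.008 and 0.008 m and z of small_loop in the frame of hook between -0.002 and 0.008 m and x of small_loop in the frame of hook between -0.086 and -0.01 m and x of small_loop in the frame of medium_loop between -0.027 and -0.014 m).
It fails at once if a basket is pressed against the back rest or the basket behind it with more than 25 N (contact force between large and stand above 25 N or contact force between medium and large above 25 N or contact force between small and medium above 25 N).
It fails at once if a basket bears on the hook with more than 25 N (contact force between any of large, medium, small and hook above 25 N).
It fails at once if a basket is let go over the rod while its loop is still over 5 mm above where it will hang ((y of large_loop in the frame of hook between -0.008 and 0.008 m and z of large_loop in the frame of hook between 0.008 and 0.026 m and x of large_loop in the frame of hook between -0.086 and -0.01 m and not (contact force between the fingers and large above 0.02 N)) or (y of medium_loop in the frame of hook between -0.008 and 0.008 m and z of medium_loop in the frame of hook between 0.008 and 0.026 m and x of medium_loop in the frame of hook between -0.086 and -0.01 m and not (contact force between the fingers and medium above 0.02 N)) or (y of small_loop in the frame of hook between -0.008 and 0.008 m and z of small_loop in the frame of hook between 0.008 and 0.026 m and x of small_loop in the frame of hook between -0.086 and -0.01 m and not (contact force between the fingers and small above 0.02 N))).
It fails at once if a bystander (the figure, the mug or the paint bottle) is moved by more than 20 mm (distance of any of figure, mug, paint from where it was at the start of the episode above 0.02 m).
It also fails if it takes over 72 s, if anything falls off the work surface, if the arm or the gripper's body presses on something with over 40 N, if the wrist force passes 120 N, or if a joint passes its speed limit or range.

## Working session

There is one attempt and no reset: what is moved stays moved. The work goes in short steps, Python scripts to look and compute and a shell command to move; the robot and the scene stay as the last step left them, time stands still between calls to the robot, and variables do not carry over. Pictures are saved under pics/ and viewed, at most 10 in all, crops included, and the job is handed in when it is done.

```bash
mkdir -p pics; cat > h.py <<'E'
import numpy as np, cv2
from workcell import status, optics, ctrl
from scipy.spatial.transform import Rotation as R
def cam(n):
    d=optics.get_image(n); return d
def ray(d,u,v):
    M=R.from_rotvec(np.array(d["rvec"]).ravel()).as_matrix(); t=np.array(d["tvec"]).ravel()
    r=M.T@np.array([(u-d["cx"])/d["fx"],(v-d["cy"])/d["fy"],1]); return -M.T@t, r/np.linalg.norm(r)
def onz(d,u,v,z):
    c,r=ray(d,u,v); return c+r*(z-c[2])/r[2]
def two(d1,p1,d2,p2):
    c1,r1=ray(d1,*p1);c2,r2=ray(d2,*p2)
    A=np.stack([r1,-r2],1); s=np.linalg.lstsq(A,c2-c1,rcond=None)[0]
    a=c1+s[0]*r1;b=c2+s[1]*r2; return (a+b)/2,np.linalg.norm(a-b)
def proj(d,P):
    return cv2.projectPoints(np.array(P,float).reshape(-1,1,3),np.array(d["rvec"],float),np.array(d["tvec"],float),np.array([[d["fx"],0,d["cx"]],[0,d["fy"],d["cy"]],[0,0,1.]]),None)[0].reshape(-1,2)
E
python3 - <<'E'
from h import *
import pickle
for n in("side","top"):
    d=cam(n); pickle.dump(d,open(n+"0.pkl","wb")); cv2.imwrite(f"pics/{n}0.png",cv2.resize(d["frame"][:,:,::-1],(800,600),interpolation=cv2.INTER_CUBIC))
    print(n,ray(d,256,192),d["fx"],d["cx"],d["cy"])
o=status.get_obs();print(o)
print(R.from_rotvec(o["orientation"]).as_matrix().round(3))
E
```

```text
side (array([253.36709389, 783.60217639, 854.51959851]), array([ 0.23083719, -0.7137128 , -0.66130797])) 454.45682450140714 254.188092012131 194.47720720275464
top (array([ 333.0228131 ,   29.06087944, 1421.36705637]), array([ 0.12447844,  0.00526709, -0.99220833])) 465.0058034938537 255.32692127525874 189.97799640233097
{'t': 0.1, 'qpos': array([-1.33500804e+00,  4.23783713e-01,  1.63059461e+00,  1.83889928e-06,
        1.08863672e+00, -1.90064317e-02]), 'qvel': array([-0.00087821, -0.00012375, -0.00055832, -0.00082463, -0.00135136,
        0.00121629]), 'joint_torque': array([-1.61640135e-03, -5.45615244e+01, -2.74324143e+01,  6.43585646e-02,
        1.87732227e-02, -1.08706533e-05]), 'ee_pos': array([ 157.43824846, -604.34835673,  240.97483238]), 'orientation': array([-3.11473036e+00, -3.98967841e-01,  2.39050951e-04]), 'ft_force': array([-0.345392  ,  0.29160299, -0.29222939]), 'moment': array([-0.05262523, -0.00180736, -0.0358949 ]), 'grasp_force': 0.0, 'width': 87.87947854083204}
[[ 0.968  0.252 -0.   ]
 [ 0.252 -0.968  0.001]
 [ 0.    -0.001 -1.   ]]
```

View pics/side0.png

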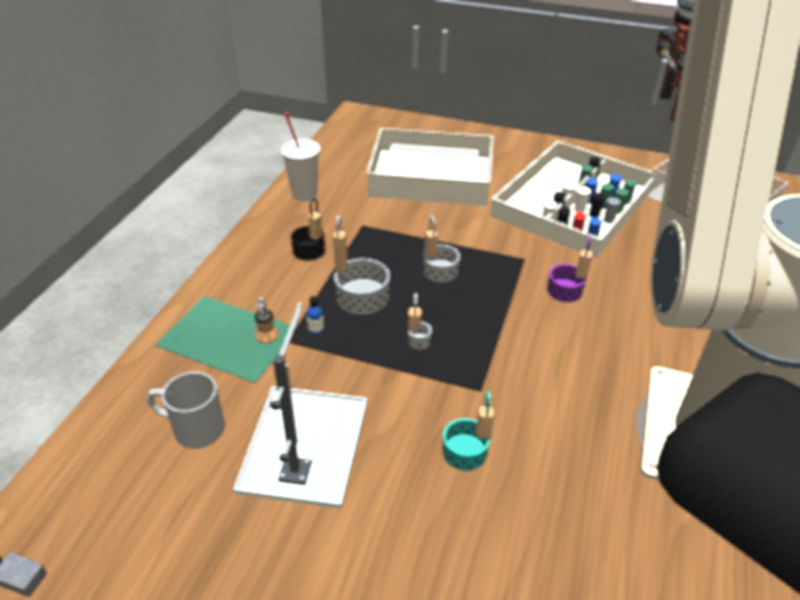

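View pics/top0.png

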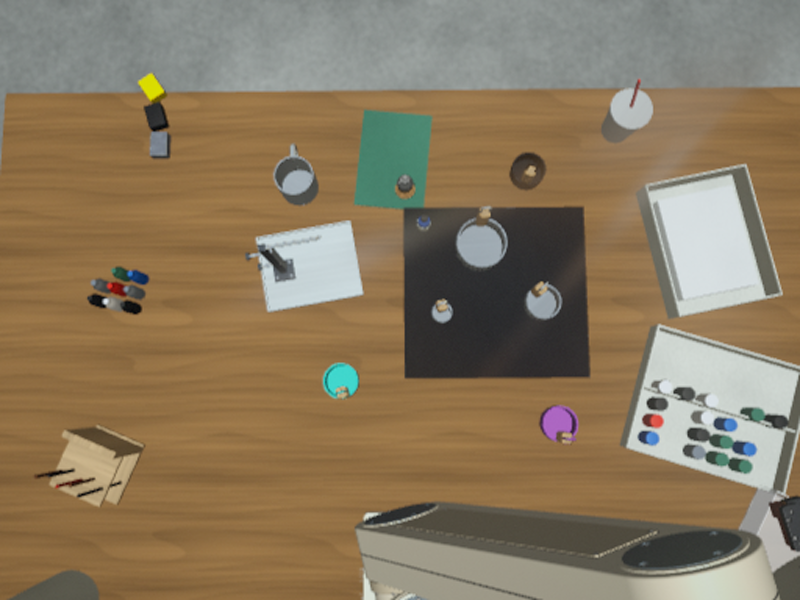

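```bash
python3 - <<'E'
from h import *
import pickle
s=pickle.load(open("side0.pkl","rb"));t=pickle.load(open("top0.pkl","rb"))
def crop(d,x0,y0,w,h,f): return cv2.resize(d["frame"][y0:y0+h,x0:x0+w,::-1],(w*f,h*f),interpolation=cv2.INTER_CUBIC)
a=crop(t,250,125,125,90,6); 
cv2.imwrite("pics/a.png",a)
b=np.vstack([np.hstack([crop(s,150,185,95,140,4)[:540],crop(t,155,135,85,135,4)])]);cv2.imwrite("pics/b.png",b);print(b.shape)
c=crop(s,180,130,130,95,6);cv2.imwrite("pics/c.png",c)
for n,(u,v) in dict(large=(482,243),med=(543,302),small=(442,312),tray1=(257,237),tray2=(350,221),tray3=(362,295),tray4=(268,311)).items(): print(n,onz(t,u*.64,v*.64,12).round(1))
for d in(s,t):
    hsv=cv2.cvtColor(d["frame"],cv2.COLOR_RGB2HSV)
E
```

```text
(540, 720, 3)
large [ 622.3 -125.9   12. ]
med [ 504.3 -242.5   12. ]
small [485.8 -45.2  12. ]
tray1 [637.2 319.1  12. ]
tray2 [668.4 134.9  12. ]
tray3 [520.1 110.9  12. ]
tray4 [489.7 294.5  12. ]
```

View pics/a.png

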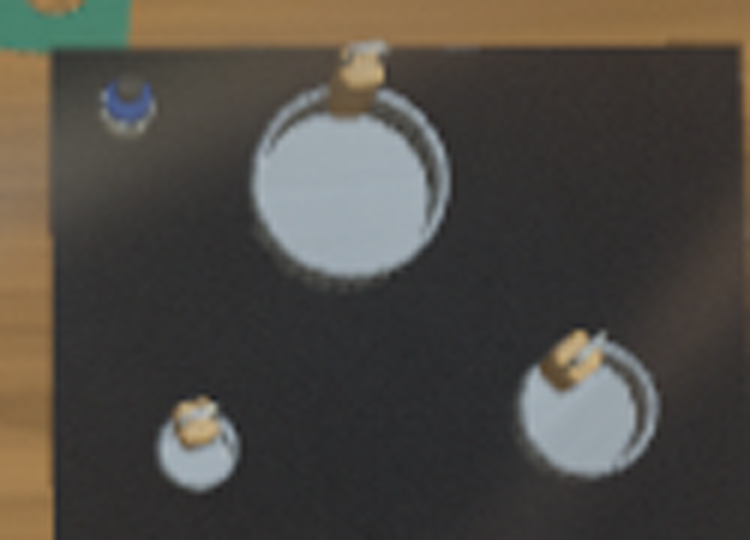

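View pics/b.png

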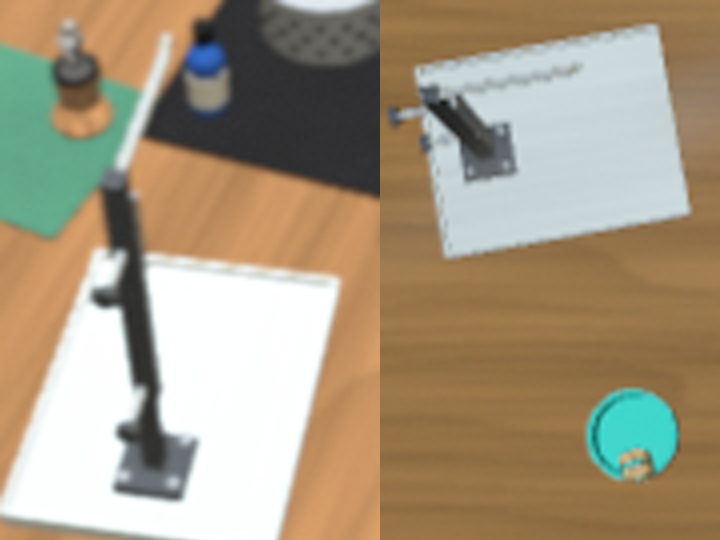

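View pics/c.png

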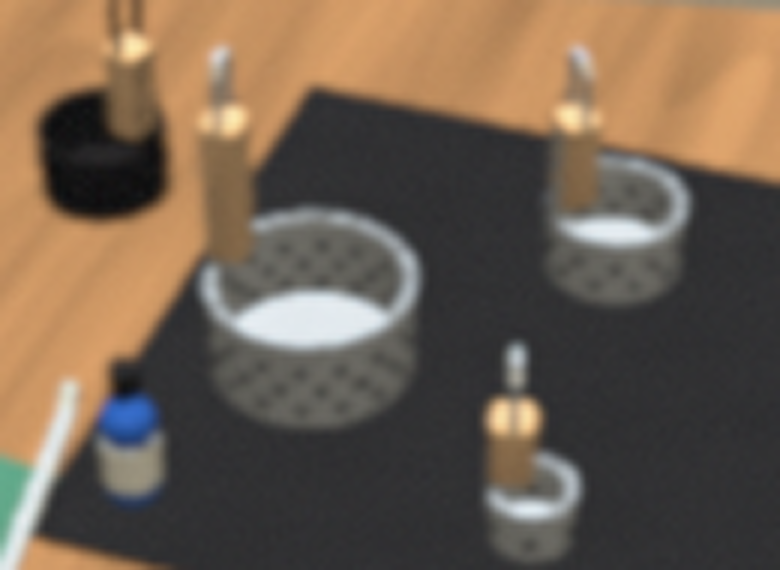

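The top view (6x crop) shows the large grip at (363,68), the medium at (577,358) and the small at (198,415). The side crop shows the wood tops at (225,122), (577,120) and (514,416). The hook tip is at (167,40) in the side crop and (580,68) in the top crop, pointing roughly to world -y.

```bash
cat > m.py <<'E'
from h import *
import pickle
s=pickle.load(open("side0.pkl","rb"));t=pickle.load(open("top0.pkl","rb"))
def ca(u,v,f=6,x0=250,y0=125): return ((u+.5)/f-.5+x0,(v+.5)/f-.5+y0)
def cc(u,v): return ca(u,v,6,180,130)
B=dict(large=((363,68),(225,122),(366,47),(221,50),50,48,135),medium=((578,356),(577,118),(592,345),(580,50),38,33,97),small=((198,420),(514,414),(198,407),(516,347),28,19,71))
g=t["frame"].astype(int); V=g.min(2); 
hsv=cv2.cvtColor(t["frame"],cv2.COLOR_RGB2HSV)
grey=((hsv[...,1]<60)&(hsv[...,2]>75)).astype(np.uint8)
for n,(wt,ws,lt,ls,h,r,zt) in B.items():
    w=two(t,ca(*wt),s,cc(*ws)); l=two(t,ca(*lt),s,cc(*ls))
    print(n,"wood top",w[0].round(1),round(w[1],1),"loop top",l[0].round(1),round(l[1],1),"z should",zt,zt+34, "plane", onz(t,*ca(*wt),zt).round(1), onz(s,*cc(*ws),zt).round(1), onz(t,*ca(*lt),zt+34).round(1), onz(s,*cc(*ls),zt+34).round(1))
    # rim from top view: outer contour of grey blob, far side
    nl,lab,st,ce=cv2.connectedComponentsWithStats(grey)
    c0=np.array(ca(wt[0],wt[1]+15*r/10)); 
    i=lab[int(c0[1]),int(c0[0])]
    cn=max(cv2.findContours((lab==i).astype(np.uint8),cv2.RETR_EXTERNAL,cv2.CHAIN_APPROX_NONE)[0],key=len)[:,0,:]
    P=np.array([onz(t,u,v,h)[:2] for u,v in cn]); c=P.mean(0)
    out=c-np.array([333,29]); out/=np.linalg.norm(out)
    for k in range(4):
        D=P-c; sel=(D@out>-.2*np.linalg.norm(D,axis=1))&(abs(np.linalg.norm(D,axis=1)-r)<6)
        if k==0: sel=(D@out>-.2*np.linalg.norm(D,axis=1))
        Q=P[sel]; A=np.c_[2*Q,np.ones(len(Q))]; x=np.linalg.lstsq(A,(Q**2).sum(1),rcond=None)[0]; c=x[:2]; rr=np.sqrt(x[2]+c@c)
    print("  blob",st[i],"rim centre",c.round(1),"r",round(rr,1),"exp",r,"n",len(Q))
    d=w[0][:2]-c; print("  yaw",np.degrees(np.arctan2(d[1],d[0])).round(1),"dist",np.linalg.norm(d).round(1),"exp",r-10)
# stand
tray=((hsv[...,1]<40)&(hsv[...,2]>150)).astype(np.uint8); tray=cv2.morphologyEx(tray,cv2.MORPH_CLOSE,np.ones((9,9)))
nl,lab,st,ce=cv2.connectedComponentsWithStats(tray); i=lab[185,215]
cn=max(cv2.findContours((lab==i).astype(np.uint8),cv2.RETR_EXTERNAL,cv2.CHAIN_APPROX_NONE)[0],key=len)[:,0,:]
P=np.array([onz(t,u,v,12)[:2] for u,v in cn],np.float32)
(cx,cy),wh,an=cv2.minAreaRect(P); bx=cv2.boxPoints(((cx,cy),wh,an)); print("tray",(cx,cy),wh,an,st[i]); print(bx.round(1))
def cs(u,v): return ca(u,v,4,150,185)
def ct(u,v): return ca(u-380,v,4,155,135)
for n,a,b,z in(("tip",(580,68),(167,40),238),("uptop",(430,92),(118,174),238)):
    print(n,two(t,ct(*a),s,cs(*b)),onz(t,*ct(*a),z),onz(s,*cs(*b),z))
for f in [(m-1) for m in ()]: pass
e1=bx[1]-bx[0];e2=bx[2]-bx[1]; e=e1 if np.linalg.norm(e1)>np.linalg.norm(e2) else e2
e=e/np.linalg.norm(e); e=e if e[1]>0 else -e
O=np.array([cx,cy])+45*e; print("stand x axis",e,"yaw",np.degrees(np.arctan2(e[1],e[0])),"origin",O,"tip pred",O-92*e)
print("pred tip px top/side",proj(t,[*(O-92*e),238]),ct(580,68),proj(s,[*(O-92*e),238]),cs(167,40))
for n,a,b,z in(("paint",(127,105),(130,380),70),): print(n,two(t,ca(*a),s,cc(*b)))
print("figure",onz(t,405*.64,186*.64,40),"mug",onz(t,295*.64,176*.64,85))
E
python3 m.py
```

```text
large wood top [ 654.2 -117.5  136.9] 2.4 loop top [ 653.4 -114.5  177.7] 1.5 z should 135 169 plane [ 653.5 -118.   135. ] [ 656.5 -119.9  135. ] [ 654.9 -115.7  169. ] [ 659.3 -126.   169. ]
  blob [ 258  133   67   39 1306] rim centre [635.9 -75.2] r 49.4 exp 48 n 33
  yaw -66.6 dist 46.1 exp 38
medium wood top [ 521.4 -221.7   99.7] 1.4 loop top [ 521.1 -220.9  138.6] 1.7 z should 97 131 plane [ 521.1 -222.3   97. ] [ 523.  -225.3   97. ] [ 521.4 -222.6  131. ] [ 524.9 -231.6  131. ]
  blob [336 180  24  25 386] rim centre [ 511.3 -256.5] r 29.9 exp 33 n 10
  yaw 73.8 dist 36.2 exp 23
small wood top [494.4 -41.1  75.3] 1.2 loop top [495.  -39.3 114.5] 0.7 z should 71 105 plane [494.4 -41.4  71. ] [496.4 -45.6  71. ] [496.5 -39.7 105. ] [497.7 -49.9 105. ]
  blob [276 192  14  15 133] rim centre [487.5 -45.3] r 17.4 exp 19 n 28
  yaw 30.9 dist 8.1 exp 9
tray (578.36962890625, 223.23846435546875) (152.7607879638672, 206.36753845214844) 10.065592765808105 [ 160  141   73   59 2960]
[[485.1 311.5]
 [521.2 108.3]
 [671.6 135. ]
 [635.5 338.2]]
tip (array([589.18380449, 168.6062865 , 237.48680723]), np.float64(2.38438701451416)) [587.90204673 168.18319513 238.        ] [590.16672129 169.17057652 238.        ]
uptop (array([571.83786888, 264.82523454, 240.00789533]), np.float64(0.8754296316461945)) [572.67251754 265.37013791 238.        ] [572.41529689 263.09758139 238.        ]
stand x axis [-0.17477554  0.9846083 ] yaw 100.06559 origin [570.50472975 267.5458374 ] tip pred [586.58407927 176.96187592]
pred tip px top/side [[201.24127957 152.14462908]] (204.625, 151.625) [[191.38591547 197.43782374]] (191.375, 194.625)
paint (array([653.8669309 ,  -7.23910557,  75.6527004 ]), np.float64(7.086553758356641))
figure [730.97473956  25.46873441  40.        ] mug [739.00385686 234.21175238  85.        ]
```

```bash
python3 -m inch '[[[43,-24,-2,0,0,0.01,60],[86,-49,-4,0,0,0.02,60],[129,-74,-6,0,0,0.03,60],[172,-98,-8,0,0,0.04,60],[215,-123,-10,0,0,0.05,60],[258,-148,-12,0,0,0.06,60],[301,-172,-14,0,0,0.08,60],[344,-197,-16,0,0,0.08,60],[387,-222,-18,0,0,0.08,60],[430,-246,-20,0,0,0.08,60],[473,-271,-20,0,0,0.08,60],[516,-296,-20,0,0,0.08,60],[559,-320,-20,0,0,0.08,60],[602,-345,-20,0,0,0.08,60],[602,-345,-20,0,0,0.08,60],[602,-345,-20,0,0,0.08,60]]]'
cat > m2.py <<'E'
from m import *
print("-----")
mat=(g.max(2)>110)&(g.max(2)-g.min(2)<45)
for n,(wt,ws,lt,ls,h,r,zt) in B.items():
    w=two(t,ca(*wt),s,cc(*ws))[0]
    m=np.zeros(g.shape[:2],np.uint8); cpx=np.array(ca(*wt)); y0=int(cpx[1]-6); R_=int(r*2.6*.36)
    m[y0:y0+R_+14,int(cpx[0])-R_:int(cpx[0])+R_]=1
    m&=mat.astype(np.uint8); nl,lab,st,ce=cv2.connectedComponentsWithStats(m); i=1+st[1:,4].argmax()
    cn=max(cv2.findContours((lab==i).astype(np.uint8),cv2.RETR_EXTERNAL,cv2.CHAIN_APPROX_NONE)[0],key=len)
    hull=cv2.convexHull(cn)[:,0,:]; P=np.array([onz(t,u,v,h)[:2] for u,v in hull]); 
    A=np.c_[2*P,np.ones(len(P))]; x=np.linalg.lstsq(A,(P**2).sum(1),rcond=None)[0]; c=x[:2]; d=w[:2]-c
    print(n,st[i],"c",c.round(1),"r",np.sqrt(x[2]+c@c).round(1),"yaw",np.degrees(np.arctan2(d[1],d[0])).round(1),"dist",np.linalg.norm(d).round(1))
for n,a,b,z in(("large",(347,50),(386,45),167),("med",(560,372),(605,340),129),("small",(178,415),(215,405),103)):
    p,q=onz(t,*ca(*a),z),onz(t,*ca(*b),z); d=p-q; print(n,d.round(1),"yaw",np.degrees(np.arctan2(-d[0],d[1])).round(1))
E
python3 m2.py|sed -n '/-----/,$p'
```

```text
t: 1.7
ee_pos: [653.2, -118.1, 260.7]
orientation: [-3.129, -0.278, 0.002]
ft_force: [-0.1, -0.0, -0.8]
width: 52.8
grasp_force: 0.0
-----
large [292 139  33  32 722] c [ 617.5 -120.2] r 48.8 yaw 4.3 dist 36.8
medium [337 180  23  24 322] c [ 504.2 -238.2] r 33.8 yaw 43.9 dist 23.7
small [276 191  14  16 118] c [487.4 -43.8] r 20.6 yaw 21.0 dist 7.5
large [-2.2 18.   0. ] yaw 7.1
med [-15.   21.4   0. ] yaw 34.9
small [-4.7 17.7  0. ] yaw 14.9
```

```bash
python3 -m inch '[[[1.4,-0.6,30,0,0,0.05,60],[1.4,-0.6,75,0,0,0.09,60],[1.4,-0.6,110,0,0,0.09,60],[1.4,-0.6,128,0,0,0.09,60],[1.4,-0.6,135,0,0,0.09,60],[1.4,-0.6,135,0,0,0.09,60],[1.4,-0.6,135,0,0,0.09,0],[1.4,-0.6,135,0,0,0.09,0],[1.4,-0.6,135,0,0,0.09,0],[1.4,-0.6,135,0,0,0.09,0],[1.4,-0.6,135,0,0,0.09,0],[1.4,-0.6,135,0,0,0.09,0]]]'
```

```text
t: 2.9
ee_pos: [654.8, -118.3, 127.3]
orientation: [3.139, 0.134, 0.001]
ft_force: [0.6, 1.0, 3.2]
width: 20.1
grasp_force: 30.0
```

```bash
python3 -m inch '[[[0,0,-10,0,0,0,0],[0,0,-35,0,0,0,0],[0,0,-65,0,0,-0.1,0],[0,0,-95,0,0,-0.24,0],[-2,-12,-122,0,0,-0.38,0],[-5,-36,-145,0,0,-0.52,0],[-9,-62,-160,0,0,-0.66,0],[-13,-90,-163,0,0,-0.8,0],[-17,-118,-163,0,0,-0.94,0],[-21,-146,-163,0,0,-1.08,0],[-25,-174,-163,0,0,-1.22,0],[-29,-200,-163,0,0,-1.34,0],[-33,-224,-163,0,0,-1.46,0],[-36,-244,-163,0,0,-1.56,0],[-38,-256,-163,0,0,-1.63,0],[-38.3,-261.6,-163,0,0,-1.656,0],[-38.3,-261.6,-163,0,0,-1.656,0],[-38.3,-261.6,-163,0,0,-1.656,0],[-38.3,-261.6,-163,0,0,-1.656,0]]]'
python3 - <<'E'
from h import *
import pickle
s=cam("side");t=cam("top");pickle.dump((s,t),open("i1.pkl","wb"))
def crop(d,x0,y0,w,h,f): return cv2.resize(d["frame"][y0:y0+h,x0:x0+w,::-1],(w*f,h*f),interpolation=cv2.INTER_CUBIC)
o=status.get_obs();print(o["ee_pos"],o["orientation"],o["ft_force"])
a=crop(s,140,90,75,110,5);b=crop(t,155,110,85,110,5);cv2.imwrite("pics/d.png",np.hstack([a,b]))
E
```

```text
t: 4.8
ee_pos: [594.2, 138.3, 289.7]
orientation: [2.027, 2.4, -0.0]
ft_force: [0.2, 0.3, -2.2]
width: 19.5
grasp_force: 30.0
[594.25922023 138.38229991 289.66919833] [ 2.02646658e+00  2.40060047e+00 -2.14423218e-04] [-0.35365697 -0.58746999 -1.85430748]
```

View pics/d.png

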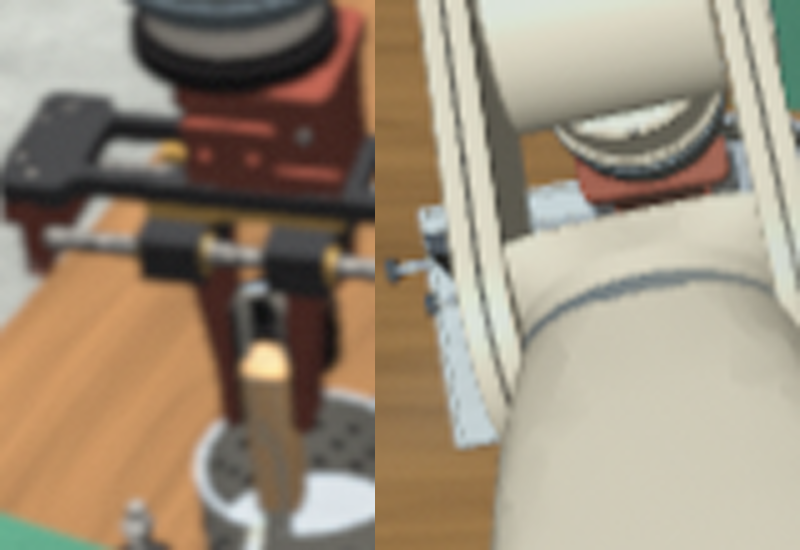

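```bash
python3 - <<'E'
from h import *
import pickle
s,t=pickle.load(open("i1.pkl","rb")); s0=pickle.load(open("side0.pkl","rb"))
T=np.array([594.25,138.4,289.7])
print("loop outer top",proj(s,T+[0,0,42]),"inner",proj(s,T+[0,0,38]),"woodtop",proj(s,T+[0,0,8]))
# colour-based centroids
f=s["frame"].astype(int); c=f[146:176,180:206]
# bright wood top and loop columns: print brightness rows
print(f[146:170:2,183:203].sum(2)//3)
w=(f[...,0]-f[...,2]>70)&(f[...,0]>170); w[:, :184]=0; w[:,202:]=0; w[:155]=0; w[:195]&=True
ys,xs=np.nonzero(w[155:172]); print("bright wood",xs.mean(),ys.mean()+155)
# rod pixel in initial image by row: bright thin line
f0=s0["frame"].astype(int).min(2)
for r in range(192,230,4): print(r,f0[r,174:200])
e=np.array([-.170,.985,0]); tip=np.array([589.2,168.6,238.])
for k in (0,30,60,92): print("rod pred",proj(s0,tip+e*k-[0,0,0 if k==0 else 6]))
E
```

```text
loop outer top [[192.04895293 148.32504327]] inner [[192.2176828  149.99212438]] woodtop [[193.45160995 162.1835436 ]]
[[ 44  46  44  46  63  93 118 127 123 104  68  35  29  29  30  32  31  30
   31  31]
 [ 46  45  45  57  85 122 147 152 145 129  92  71  71  61  42  34  33  32
   29  33]
 [ 46  47  53  67  87  98  86  56  38  37  53  83 106 101  72  48  43  43
   42  41]
 [ 45  46  46  51  72  87  81  50  22  17  24  42  69  77  64  48  44  47
   44  44]
 [ 44  43  43  41  60  80  78  53  30  20  26  36  53  60  52  48  46  47
   45  45]
 [ 45  44  41  39  54  73  79  61  39  33  32  41  53  58  53  45  44  45
   45  43]
 [ 48  45  43  37  48  72  90 101 117 128 124 109  94  74  52  45  46  45
   45  44]
 [ 60  47  43  38  45  78 124 175 207 217 215 209 192 148  91  51  46  45
   43  42]
 [ 78  50  44  43  67 124 178 205 214 216 219 221 217 191 130  69  46  45
   44  39]
 [ 90  60  46  48  72 124 168 189 200 206 211 212 208 188 136  78  46  46
   44  41]
 [105  69  48  45  50  74 100 113 118 123 127 130 129 119  94  60  44  44
   45  42]
 [118  78  50  43  47  65  87  95  99 101 103 
[... 630 characters left out ...]
04 101 106 120 109  99  98 105 138 189 219 208 154  88  52  48  48
  48  48  48  48  50  54  66  80]
216 [101  98 102 113 105  96  99 126 178 221 224 186 119  64  48  47  50  51
  51  49  51  50  48  48  50  50]
220 [ 98  98  98  97  98 105 136 185 221 214 162 110  88  79  68  61  58  54
  53  51  50  49  50  49  47  48]
224 [ 99  98  98  99 125 177 219 224 192 137 108 103 104 103 103 103 104 102
 101  98  99  99  97  93  90  88]
228 [100 103 109 112 115 122 129 118  98 101 103 102 103 102 102 101  99  98
 100  98  98  95  94  94  96  96]
rod pred [[191.92699361 194.55280858]]
rod pred [[188.33686782 206.66838346]]
rod pred [[184.31241471 217.08965593]]
rod pred [[179.79145521 228.79662566]]
```

The side view looks almost along the hook. The held loop is at (262,300) in the crop, about 0.5 px left of where it should project, and the rod sits within 1 mm sideways of my estimate. I'll lower to threading height and pass the tip.

```bash
python3 -m inch '[[[0,0.6,20,0,0,0,0],[0,0.6,50,0,0,0,0],[0,0.6,70,0,0,0,0],[0,0.6,77.5,0,0,0,0],[5,0.6,77.5,0,0,0,0],[13,0.6,77.5,0,0,0,0],[20,0.6,77.5,0,0,0,0],[26,0.6,77.5,0,0,0,0],[32,0.6,77.5,0,0,0,0],[38,0.6,77.5,0,0,0,0],[38,0.6,77.5,0,0,0,0]]]'
python3 - <<'E'
from h import *
import pickle
s=cam("side");pickle.dump(s,open("i2.pkl","wb"))
def crop(d,x0,y0,w,h,f): return cv2.resize(d["frame"][y0:y0+h,x0:x0+w,::-1],(w*f,h*f),interpolation=cv2.INTER_CUBIC)
o=status.get_obs();print(o["ee_pos"],o["orientation"],o["ft_force"])
cv2.imwrite("pics/e.png",crop(s,150,150,70,90,6))
E
```

```text
t: 6.0
ee_pos: [588.2, 177.5, 212.4]
orientation: [2.024, 2.403, 0.001]
ft_force: [0.5, 0.6, -1.4]
width: 20.0
grasp_force: 30.0
[588.19969065 177.07107773 212.26718937] [2.02376822e+00 2.40274345e+00 1.34038328e-04] [ 0.58363871  0.26534373 -2.27611573]
```

View pics/e.png

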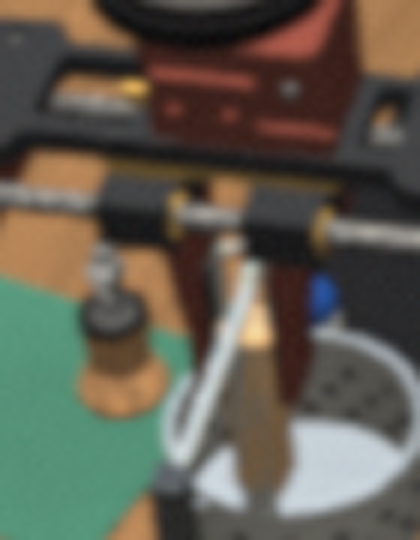

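```bash
python3 - <<'E'
from h import *
import pickle
s=pickle.load(open("i2.pkl","rb")); s0=pickle.load(open("side0.pkl","rb"))
T=np.array([588.2,177.3,212.3]); ty=np.array([.986,.167,0])
P=lambda p:(proj(s,p)[0]).round(2)
for n,dz in(("in top",38),("tip lvl",26),("rod lvl",20),("woodtop",8)): print(n,P(T+[0,0,dz]),P(T+ty*8+[0,0,dz]),P(T-ty*8+[0,0,dz]))
f=s["frame"].astype(int).min(2)
for r in range(188,226,2): print(r,f[r,178:200],s0["frame"].astype(int).min(2)[r,178:200])
E
```

```text
in top [190.06 192.81] [186.19 192.37] [193.95 193.25]
tip lvl [190.57 197.26] [186.73 196.82] [194.42 197.7 ]
rod lvl [190.82 199.45] [186.99 199.01] [194.66 199.9 ]
woodtop [191.32 203.79] [187.52 203.34] [195.12 204.23]
188 [42 46 42 40 43 47 54 57 65 74 75 64 44 30 28 27 27 30 31 33 33 36] [101 100 100 100 101 101  97  97  95  95  98 100 101 102 102 102 104 105
 105 105 103  97]
190 [ 29  29  29  27  26  27  33  62 103 134 141 125  94  55  28  24  25  26
  23  25  25  24] [ 98  99 100 100 100  97  95  95  97  98 100 101 101 103 103 102 106 107
 104  95  77  63]
192 [ 33  26  29  27  27  29  46  74 100 112 112  96  76  57  44  34  28  26
  25  26  27  24] [ 99 100  99  99  95  96  95  97 101 101 101 104 115 120 117 109 105 106
 100  85  60  44]
194 [ 45  31  27  26  30  38  51  65  77  82  89 109 145 166 147  99  58  38
  27  26  29  27] [101  99  98  95  93  97  99 101 100 100 106 130 175 201 179 134 105 102
  97  83  57  31]
196 [ 57  36  25  29  30  29  37  57  74  83  95 130 166 177 146  97  56  35
  28  27  25  28] [101  99  94  95  97  99 100 100 100 102 114 150 191 203 170 
[... 1933 characters left out ...]
6  73  74  74  71  71  71  70  63
  60  59  66  76] [ 97  97 111 155 202 221 197 134  74  51  48  49  48  49  50  52  49  48
  48  48  48  50]
220 [162 134 125 163 191 180 131  87  76  75  71  74  75  70  69  69  65  64
  61  77 118 150] [ 98 105 136 185 221 214 162 110  88  79  68  61  58  54  53  51  50  49
  50  49  47  48]
222 [166 154 163 190 188 153 101  79  71  62  62  69  69  67  65  68  66  62
  62  85 137 180] [103 134 181 216 221 179 127 105 104 104 100 100  99  97  94  84  79  74
  67  60  56  54]
224 [178 193 202 195 163 113  85  91 109 126 119  91  72  65  62  63  64  64
  60  75 121 170] [125 177 219 224 192 137 108 103 104 103 103 103 104 102 101  98  99  99
  97  93  90  88]
```

```bash
python3 -m inch '[[[6,0.4,0,0,0,0,0],[14,0.4,0,0,0,0,0],[22,0.4,3,0,0,0,0],[30,0.4,8,0,0,0,0],[36,0.4,12,0,0,0,0],[38,0.4,13,0,0,0,0],[38,0.4,13,0,0,0,0]]]'
python3 - <<'E'
from h import *
import pickle
t=pickle.load(open("top0.pkl","rb")); f=t["frame"].astype(int).max(2)
e=np.array([-.170,.985,0]); O=np.array([573.5,259.2,0]); n=np.array([.985,.17,0])
# intensity along stand -x at several heights: sample across lines at z=213 (bar), lateral 0
for z in(212,205,190,170,150,120):
    print(z,[int(cv2.remap(t["frame"].max(2).astype(np.float32),*[np.float32([[c]]) for c in proj(t,O-e*k+[0,0,z])[0]],cv2.INTER_LINEAR)[0,0]) for k in range(-16,44,2)])
E
```

```text
t: 6.75
ee_pos: [581.9, 214.5, 198.7]
orientation: [-2.024, -2.402, 0.001]
ft_force: [1.1, -1.0, -1.5]
width: 19.5
grasp_force: 30.0
212 [105, 82, 75, 80, 86, 92, 90, 104, 126, 149, 161, 118, 111, 145, 192, 204, 203, 201, 199, 194, 192, 197, 205, 205, 203, 202, 196, 198, 203, 210]
205 [99, 66, 57, 62, 71, 50, 42, 69, 119, 154, 141, 88, 109, 162, 205, 215, 212, 210, 208, 203, 207, 213, 217, 214, 212, 209, 207, 210, 215, 218]
190 [81, 47, 39, 39, 38, 39, 58, 95, 145, 118, 89, 83, 121, 172, 208, 218, 218, 218, 218, 218, 218, 218, 218, 217, 218, 218, 218, 218, 218, 218]
170 [95, 47, 40, 40, 41, 43, 56, 66, 70, 73, 73, 88, 124, 178, 207, 219, 220, 220, 219, 219, 219, 219, 220, 220, 220, 220, 219, 219, 219, 220]
150 [89, 52, 39, 39, 39, 41, 47, 61, 71, 75, 73, 94, 140, 198, 215, 220, 221, 221, 220, 220, 220, 220, 220, 220, 220, 220, 220, 220, 220, 220]
120 [84, 51, 41, 42, 42, 46, 54, 66, 73, 76, 77, 100, 140, 191, 205, 208, 206, 208, 210, 212, 215, 218, 218, 218, 219, 218, 218, 218, 218, 219]
```

```bash
python3 -m inch '[[[6,0,0,0,0,0,0],[12,0,0,0,0,0,0],[16,0,0,0,0,0,0],[18,0,0,0,0,0,0],[19,0,0,0,0,0,0],[20,0,0,0,0,0,0],[21,0,0,0,0,0,0],[21,0,0,0,0,0,0]]]'
```

```text
t: 7.55
ee_pos: [578.7, 234.8, 199.2]
orientation: [-2.025, -2.402, -0.0]
ft_force: [0.9, -0.3, -1.7]
width: 19.6
grasp_force: 30.0
```

```bash
python3 -m inch '[[[0.7,0,0,0,0,0,0],[1.3,0,0,0,0,0,0],[2,0,0,0,0,0,0],[2,0,0,0,0,0,0]]]'
```

```text
t: 7.95
ee_pos: [578.4, 236.8, 199.2]
orientation: [-2.025, -2.402, -0.0]
ft_force: [0.1, 0.1, -2.0]
width: 20.0
grasp_force: 30.0
```

```bash
python3 -m inch '[[[0.6,0,0,0,0,0,0],[1.2,0,0,0,0,0,0],[1.6,0,0,0,0,0,0],[2,0,0,0,0,0,0],[2,0,0,0,0,0,0]]]'
```

```text
t: 8.45
ee_pos: [578.0, 238.8, 199.2]
orientation: [-2.025, -2.402, 0.0]
ft_force: [0.0, -0.7, -1.8]
width: 19.9
grasp_force: 30.0
```

```bash
python3 -m inch '[[[0.6,0,0,0,0,0,0],[1.2,0,0,0,0,0,0],[1.6,0,0,0,0,0,0],[2,0,0,0,0,0,0],[2,0,0,0,0,0,0]]]'
```

```text
t: 8.95
ee_pos: [577.7, 240.8, 199.2]
orientation: [-2.025, -2.402, 0.0]
ft_force: [-0.2, 0.3, -2.3]
width: 19.7
grasp_force: 30.0
```

```bash
python3 -m inch '[[[0.6,0,0,0,0,0,0],[1.2,0,0,0,0,0,0],[1.6,0,0,0,0,0,0],[2,0,0,0,0,0,0],[2,0,0,0,0,0,0]]]'
```

```text
t: 9.45
ee_pos: [577.6, 241.5, 199.2]
orientation: [2.024, 2.401, -0.002]
ft_force: [1.3, -6.9, -1.9]
width: 19.8
grasp_force: 30.0
```

```bash
python3 -m inch '[[[0.3,0,0,0,0,0,0],[0.6,0,0,0,0,0,0],[0.6,0,0,0,0,0,0],[0.6,0,0,0,0,0,0],[0.6,0,0,0,0,0,0],[0.6,0,0,0,0,0,0],[0.6,0,0,0,0,0,0]]]'
```

```text
t: 10.15
ee_pos: [577.5, 241.5, 199.2]
orientation: [2.023, 2.401, -0.003]
ft_force: [1.5, -8.5, -0.3]
width: 19.9
grasp_force: 30.0
```

```bash
python3 -m inch '[[[-0.8,0,0,0,0,0,0],[-1.6,0,0,0,0,0,0],[-1.7,0,0.7,0,0,0,0],[-1.7,0,1.4,0,0,0,0],[-1.7,0,2,0,0,0,0],[-1.7,0,2,0,0,0,0]]]'
```

```text
t: 10.75
ee_pos: [577.7, 241.4, 197.2]
orientation: [2.024, 2.402, -0.0]
ft_force: [0.2, -5.8, 0.4]
width: 19.3
grasp_force: 30.0
```

```bash
python3 -m inch '[[[-0.3,0,0.5,0,0,0,0],[-0.6,0,1,0,0,0,0],[-0.6,0,1,0,0,0,0]]]'
```

```text
t: 11.05
ee_pos: [577.5, 241.3, 196.0]
orientation: [-2.025, -2.402, -0.0]
ft_force: [-0.4, -1.6, -0.9]
width: 19.6
grasp_force: 30.0
```

```bash
python3 -m inch '[[[0,0,0.5,0,0,0,0],[0,0,1,0,0,0,0],[0,0,1,0,0,0,0]]]'
```

```text
t: 11.35
ee_pos: [577.5, 241.3, 195.0]
orientation: [-2.025, -2.402, -0.0]
ft_force: [0.4, -0.6, -1.4]
width: 19.9
grasp_force: 30.0
```

```bash
python3 -m inch '[[[0,0,0.5,0,0,0,0],[0,0,1,0,0,0,0],[0,0,1.5,0,0,0,0],[0,0,1.5,0,0,0,0]]]'
```

```text
t: 11.75
ee_pos: [577.5, 241.1, 193.5]
orientation: [-2.025, -2.402, 0.0]
ft_force: [0.2, -1.0, -1.7]
width: 20.0
grasp_force: 30.0
```

```bash
python3 -m inch '[[[0,0,0.5,0,0,0,0],[0,0,1,0,0,0,0],[0,0,1.5,0,0,0,0],[0,0,1.5,0,0,0,0]]]'
```

```text
t: 12.15
ee_pos: [577.9, 241.2, 192.9]
orientation: [2.025, 2.402, 0.001]
ft_force: [-1.3, -0.4, 5.4]
width: 19.7
grasp_force: 30.0
```

```bash
python3 -m inch '[[[0,0,-0.7,0,0,0,0],[0,0,-0.7,0,0,0,48],[0,0,-0.7,0,0,0,48],[0,0,-0.7,0,0,0,48],[0,0,-0.7,0,0,0,48],[0,0,-0.7,0,0,0,48],[0,0,-10,0,0,0,48],[0,0,-30,0,0,0,48],[0,0,-60,0,0,0,48],[0,0,-90,0,0,0,48],[0,0,-105,0,0,0,48],[0,0,-110,0,0,0,48],[0,0,-110,0,0,0,48]]]'; python3 - <<'E'
from h import *
import pickle
s=cam("side");pickle.dump(s,open("i3.pkl","wb"))
cv2.imwrite("pics/f.png",cv2.resize(s["frame"][150:310,130:250,::-1],(600,800)[::1] if 0 else (450,600),interpolation=cv2.INTER_CUBIC))
E
```

```text
t: 13.45
ee_pos: [577.6, 241.0, 302.4]
orientation: [2.025, 2.402, 0.001]
ft_force: [-1.1, 0.1, 0.4]
width: 42.2
grasp_force: 0.0
```

View pics/f.png

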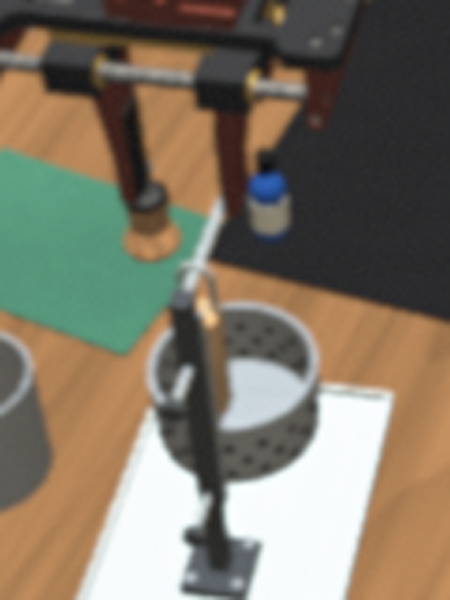

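```bash
python3 -m inch '[[[-20,-6,0,0,0,0.05,60],[-60,-18,0,0,0,0.15,60],[-104,-31,0,0,0,0.25,60],[-148,-44,0,0,0,0.35,60],[-192,-57,0,0,0,0.45,60],[-236,-70,0,0,0,0.55,60],[-280,-83,10,0,0,0.65,60],[-324,-97,30,0,0,0.75,60],[-368,-110,50,0,0,0.85,60],[-410,-123,70,0,0,0.95,60],[-438,-131,90,0,0,1.03,60],[-447.3,-133.6,100,0,0,1.06,60],[-447.3,-133.6,100,0,0,1.06,60],[-447.3,-133.6,100,0,0,1.06,60]]]'
```

```text
t: 14.9
ee_pos: [521.3, -221.8, 202.0]
orientation: [-2.96, -1.05, 0.001]
ft_force: [0.3, 0.2, 0.1]
width: 52.9
grasp_force: 0.0
```

```bash
python3 -m inch '[[[0,0.5,30,0,0,0,60],[0,0.5,70,0,0,0,60],[0,0.5,100,0,0,0,60],[0,0.5,112,0,0,0,60],[0,0.5,113,0,0,0,60],[0,0.5,113,0,0,0,60],[0,0.5,113,0,0,0,0],[0,0.5,113,0,0,0,0],[0,0.5,113,0,0,0,0],[0,0.5,113,0,0,0,0],[0,0.5,113,0,0,0,0],[0,0.5,113,0,0,0,0]]]'
```

```text
t: 16.1
ee_pos: [522.1, -223.0, 89.5]
orientation: [2.961, 1.048, 0.0]
ft_force: [-0.5, 1.1, 4.2]
width: 19.9
grasp_force: 30.0
```

```bash
python3 -m inch '[[[0,0,-10,0,0,0,0],[0,0,-40,0,0,0,0],[0,0,-80,0,0,-0.08,0],[10,-8,-120,0,0,-0.18,0],[32,-26,-155,0,0,-0.28,0],[60,-50,-180,0,0,-0.38,0],[92,-76,-195,0,0,-0.48,0],[124,-102,-200,0,0,-0.58,0],[156,-129,-200,0,0,-0.68,0],[188,-155,-200,0,0,-0.78,0],[220,-182,-200,0,0,-0.88,0],[248,-205,-200,0,0,-0.96,0],[270,-223,-200,0,0,-1.03,0],[282,-233,-200,0,0,-1.06,0],[284.3,-235.1,-200,0,0,-1.06,0],[284.3,-235.1,-200,0,0,-1.06,0],[284.3,-235.1,-200,0,0,-1.06,0]]]'
```

```text
t: 17.8
ee_pos: [594.6, 137.6, 289.1]
orientation: [-2.027, -2.4, 0.001]
ft_force: [0.0, 0.3, -1.4]
width: 19.8
grasp_force: 30.0
```

```bash
python3 -m inch '[[[0,0.8,20,0,0,0,0],[0,0.8,50,0,0,0,0],[0,0.8,72,0,0,0,0],[0,0.8,79,0,0,0,0],[5,0.8,79,0,0,0,0],[13,0.8,79,0,0,0,0],[20,0.8,79,0,0,0,0],[26,0.8,79,0,0,0,0],[32,0.8,79,0,0,0,0],[38,0.8,79,0,0,0,0],[38,0.8,79,0,0,0,0]]]'
```

```text
t: 18.9
ee_pos: [589.1, 177.3, 210.3]
orientation: [2.024, 2.403, 0.0]
ft_force: [0.2, 0.5, -0.6]
width: 19.9
grasp_force: 30.0
```

```bash
python3 - <<'E'
from h import *
import pickle
s=cam("side");pickle.dump(s,open("i4.pkl","wb"))
o=status.get_obs();T=o["ee_pos"];print(T,o["ft_force"],o["orientation"])
ty=np.array([.986,.167,0])
P=lambda p:(proj(s,p)[0]).round(2)
for n,dz in(("in top",41.6),("tip lvl",29),("rod lvl",23),("woodtop",11.6)): print(n,P(T+[0,0,dz]),P(T+ty*8+[0,0,dz]),P(T-ty*8+[0,0,dz]))
f=s["frame"].astype(int).min(2)
for r in range(188,210,2): print(r,f[r,180:200])
E
```

```text
[589.14992795 176.90614294 210.26474419] [ 0.32244405 -0.24289478 -1.17008295] [2.02370206e+00 2.40281179e+00 8.30597429e-05]
in top [189.65 192.  ] [185.77 191.56] [193.53 192.44]
tip lvl [190.18 196.68] [186.34 196.23] [194.04 197.12]
rod lvl [190.43 198.87] [186.61 198.43] [194.27 199.32]
woodtop [190.91 203.  ] [187.11 202.56] [194.71 203.44]
188 [64 70 75 77 82 84 92 99 91 72 48 38 39 40 44 46 46 49 52 52]
190 [ 35  31  30  32  41  70 110 141 146 125  79  40  27  28  29  29  29  27
  29  28]
192 [ 31  30  31  38  56  89 120 138 131 110  72  43  33  29  27  28  28  28
  29  26]
194 [ 29  32  37  45  60  76  89  93  95 107 124 131 107  68  41  31  31  29
  27  30]
196 [ 31  29  34  36  43  64  86  95 108 142 182 192 159 102  56  36  31  32
  30  31]
198 [ 31  33  28  29  34  58  79  94 121 171 208 204 157 100  55  34  32  32
  30  31]
200 [ 38  29  31  27  31  47  76 107 155 204 218 192 145 104  69  42  32  30
  31  32]
202 [ 51  36  32  30  31  47  86 140 186 214 206 176 163 142 100  51  32  33
  29  31]
204 [ 65  42  32  29  32  71 137 196 219 210 179 167 168 153 114  66  35  31
  31  30]
206 [ 96  68  39  30  42  96 169 215 217 182 151 149 151 142 116  71  36  31
  30  31]
208 [ 87  78  47  39  75 135 186 208 186 134 106 102 100  91  75  49  33  32
  29  29]
```

```bash
python3 -m inch '[[[6,0,0,0,0,0,0],[14,0,0,0,0,0,0],[22,0,0,0,0,0,0],[30,0,0,0,0,0,0],[35,0,0,0,0,0,0],[38,0,0,0,0,0,0],[39,0,0,0,0,0,0],[40,0,0,0,0,0,0],[40,0,0,0,0,0,0]]]'
```

```text
t: 19.85
ee_pos: [582.5, 215.7, 210.2]
orientation: [2.025, 2.402, -0.0]
ft_force: [0.2, 0.7, -0.8]
width: 19.7
grasp_force: 30.0
```

```bash
python3 -m inch '[[[0.6,0,0,0,0,0,0],[1.2,0,0,0,0,0,0],[1.6,0,0,0,0,0,0],[2,0,0,0,0,0,0],[2,0,0,0,0,0,0]]]'
```

```text
t: 20.35
ee_pos: [582.1, 217.8, 210.2]
orientation: [-2.025, -2.402, -0.0]
ft_force: [-1.1, 0.3, -1.7]
width: 20.2
grasp_force: 30.0
```

```bash
python3 -m inch '[[[0.5,0,0,0,0,0,0],[1,0,0,0,0,0,0],[1.5,0,0,0,0,0,0],[1.5,0,0,0,0,0,0]]]'
```

```text
t: 20.75
ee_pos: [581.9, 219.4, 210.2]
orientation: [-2.025, -2.402, 0.0]
ft_force: [-0.0, -0.1, -0.7]
width: 19.6
grasp_force: 30.0
```

```bash
python3 -m inch '[[[0.5,0,0,0,0,0,0],[1,0,0,0,0,0,0],[1.5,0,0,0,0,0,0],[1.5,0,0,0,0,0,0]]]'
```

```text
t: 21.15
ee_pos: [581.6, 220.8, 210.2]
orientation: [2.025, 2.402, 0.0]
ft_force: [-0.2, 0.5, -1.9]
width: 19.6
grasp_force: 30.0
```

```bash
python3 -m inch '[[[0.5,0,0,0,0,0,0],[1,0,0,0,0,0,0],[1.5,0,0,0,0,0,0],[1.5,0,0,0,0,0,0]]]'
```

```text
t: 21.55
ee_pos: [581.4, 222.3, 210.2]
orientation: [-2.025, -2.402, -0.0]
ft_force: [-0.1, 0.3, -1.8]
width: 19.7
grasp_force: 30.0
```

```bash
python3 -m inch '[[[0.5,0,0,0,0,0,0],[1,0,0,0,0,0,0],[1.3,0,0,0,0,0,0],[1.3,0,0,0,0,0,0]]]'
```

```text
t: 21.95
ee_pos: [581.3, 223.3, 210.2]
orientation: [2.025, 2.402, -0.0]
ft_force: [0.7, -1.9, -1.3]
width: 19.7
grasp_force: 30.0
```

```bash
python3 -m inch '[[[-1.3,0,0,0,0,0,0],[-2.5,0,0,0,0,0,0],[-2.5,0,4,0,0,0,0],[-2.5,0,8,0,0,0,0],[-2.5,0,12,0,0,0,0],[-2.5,0,14,0,0,0,0],[-2.5,0,15,0,0,0,0],[-2.5,0,15,0,0,0,0]]]'
```

```text
t: 22.75
ee_pos: [581.5, 221.1, 195.0]
orientation: [-2.025, -2.402, 0.0]
ft_force: [-0.7, -0.3, -1.5]
width: 20.0
grasp_force: 30.0
```

```bash
python3 -m inch '[[[1,0,0,0,0,0,0],[1.8,0,0,0,0,0,0],[2.4,0,0,0,0,0,0],[3,0,0,0,0,0,0],[3.5,0,0,0,0,0,0],[3.5,0,0,0,0,0,0]]]'
```

```text
t: 23.35
ee_pos: [581.3, 223.4, 195.4]
orientation: [2.024, 2.401, -0.001]
ft_force: [2.3, -6.8, -0.5]
width: 19.9
grasp_force: 30.0
```

```bash
python3 -m inch '[[[0.4,0,0,0,0,0,0],[0.7,0,0,0,0,0,0],[0.7,0,0,0,0,0,0],[0.7,0,0,0,0,0,0],[0.7,0,0,0,0,0,0],[0.7,0,0,0,0,0,0],[0.7,0,0,0,0,0,0]]]'
```

```text
t: 24.05
ee_pos: [581.3, 223.5, 195.4]
orientation: [2.024, 2.4, -0.002]
ft_force: [1.6, -8.5, 1.3]
width: 19.7
grasp_force: 30.0
```

```bash
python3 -m inch '[[[-0.8,0,0,0,0,0,0],[-1.6,0,0,0,0,0,0],[-2.1,0,0,0,0,0,0],[-2.1,0,0.7,0,0,0,0],[-2.1,0,1.3,0,0,0,0],[-2.1,0,1.3,0,0,0,0]]]'
```

```text
t: 24.65
ee_pos: [581.1, 223.3, 193.7]
orientation: [-2.025, -2.402, 0.0]
ft_force: [1.4, -1.5, -0.5]
width: 19.4
grasp_force: 30.0
```

```bash
python3 -m inch '[[[0,0,0.4,0,0,0,0],[0,0,0.8,0,0,0,0],[0,0,0.8,0,0,0,0]]]'
```

```text
t: 24.95
ee_pos: [581.3, 223.3, 193.4]
orientation: [2.025, 2.402, 0.001]
ft_force: [-1.4, -1.1, 2.7]
width: 19.9
grasp_force: 30.0
```

```bash
python3 -m inch '[[[0,0,-0.3,0,0,0,0],[0,0,-0.3,0,0,0,48],[0,0,-0.3,0,0,0,48],[0,0,-0.3,0,0,0,48],[0,0,-0.3,0,0,0,48],[0,0,-0.3,0,0,0,48],[0,0,-10,0,0,0,48],[0,0,-30,0,0,0,48],[0,0,-60,0,0,0,48],[0,0,-90,0,0,0,48],[0,0,-105,0,0,0,48],[0,0,-110,0,0,0,48],[0,0,-110,0,0,0,48]]]'; python3 - <<'E'
from h import *
import pickle
s=cam("side");pickle.dump(s,open("i5.pkl","wb"))
cv2.imwrite("pics/g.png",cv2.resize(s["frame"][150:310,130:250,::-1],(450,600),interpolation=cv2.INTER_CUBIC))
E
python3 -m inch '[[[-12,-6,0,0,0,0.1,60],[-36,-19,0,0,0,0.22,60],[-62,-33,0,0,0,0.35,60],[-88,-46,0,0,0,0.48,60],[-114,-60,0,0,0,0.61,60],[-140,-74,0,0,0,0.74,60],[-166,-88,10,0,0,0.87,60],[-190,-101,35,0,0,1.0,60],[-212,-112,65,0,0,1.13,60],[-230,-122,95,0,0,1.25,60],[-241,-128,120,0,0,1.36,60],[-245.7,-130,138,0,0,1.443,60],[-245.7,-130,143,0,0,1.443,60],[-245.7,-130,143,0,0,1.443,60],[-245.7,-130,143,0,0,1.443,60]]]'
```

```text
t: 26.25
ee_pos: [581.2, 223.1, 303.3]
orientation: [2.025, 2.402, 0.001]
ft_force: [0.1, 1.1, -0.7]
width: 41.8
grasp_force: 0.0
t: 27.8
ee_pos: [495.0, -40.7, 160.3]
orientation: [-3.106, -0.469, -0.0]
ft_force: [-0.3, 0.2, -0.5]
width: 52.5
grasp_force: 0.0
```

View pics/g.png

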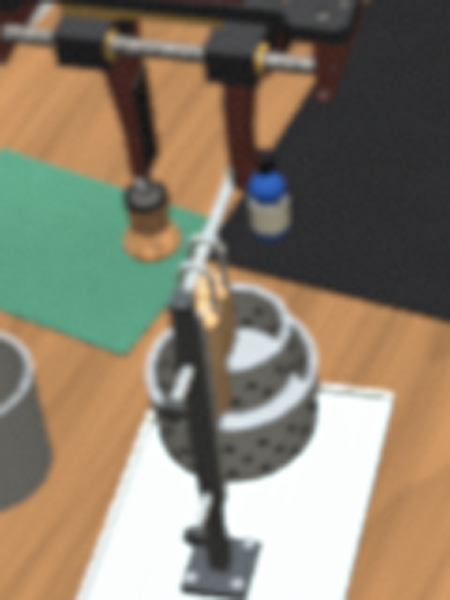

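The medium basket hangs nested in the large one, with the two loops at (197,265) and (208,240). Next I grasp the small basket.

```bash
python3 -m inch '[[[-0.3,0,30,0,0,0,60],[-0.3,0,65,0,0,0,60],[-0.3,0,88,0,0,0,60],[-0.3,0,96,0,0,0,60],[-0.3,0,97,0,0,0,60],[-0.3,0,97,0,0,0,60],[-0.3,0,97,0,0,0,0],[-0.3,0,97,0,0,0,0],[-0.3,0,97,0,0,0,0],[-0.3,0,97,0,0,0,0],[-0.3,0,97,0,0,0,0],[-0.3,0,97,0,0,0,0]]]'
```

```text
t: 29.0
ee_pos: [494.6, -41.2, 63.4]
orientation: [3.107, 0.466, 0.001]
ft_force: [0.0, -0.7, 4.9]
width: 19.9
grasp_force: 30.0
```

```bash
python3 -m inch '[[[0,0,-10,0,0,0,0],[0,0,-40,0,0,0,0],[0,0,-80,0,0,-0.1,0],[4,-4,-125,0,0,-0.22,0],[14,-13,-165,0,0,-0.35,0],[28,-27,-195,0,0,-0.48,0],[44,-42,-215,0,0,-0.61,0],[60,-57,-226,0,0,-0.74,0],[77,-73,-226,0,0,-0.87,0],[94,-90,-226,0,0,-1.0,0],[111,-106,-226,0,0,-1.12,0],[126,-120,-226,0,0,-1.23,0],[138,-132,-226,0,0,-1.34,0],[146,-140,-226,0,0,-1.42,0],[149.1,-142.4,-226,0,0,-1.442,0],[149.1,-142.4,-226,0,0,-1.442,0],[149.1,-142.4,-226,0,0,-1.442,0],[149.1,-142.4,-226,0,0,-1.442,0]]]'
```

```text
t: 30.8
ee_pos: [594.8, 138.2, 289.2]
orientation: [-2.028, -2.399, 0.0]
ft_force: [-0.2, -0.4, -1.5]
width: 19.6
grasp_force: 30.0
```

```bash
python3 -m inch '[[[0,0.5,20,0,0,0,0],[0,0.5,50,0,0,0,0],[0,0.5,72,0,0,0,0],[0,0.5,79,0,0,0,0],[5,0.5,79,0,0,0,0],[13,0.5,79,0,0,0,0],[20,0.5,79,0,0,0,0],[26,0.5,79,0,0,0,0],[32,0.5,79,0,0,0,0],[38,0.5,79,0,0,0,0],[38,0.5,79,0,0,0,0]]]'
```

```text
t: 31.9
ee_pos: [589.1, 177.2, 210.2]
orientation: [2.025, 2.402, 0.001]
ft_force: [-0.3, 0.5, -1.9]
width: 19.6
grasp_force: 30.0
```

```bash
python3 - <<'E'
from h import *
s=cam("side")
o=status.get_obs();T=o["ee_pos"];print(T,o["ft_force"],o["orientation"])
f=s["frame"].astype(int).min(2)
for r in range(188,210,2): print(r,f[r,180:200])
E
```

```text
[589.13166348 176.79672891 210.15097902] [-0.17312134 -0.02432024 -1.19501753] [2.02506744e+00 2.40173307e+00 8.08270964e-05]
188 [66 73 76 77 77 83 93 97 91 72 49 39 36 41 44 44 46 49 51 51]
190 [ 35  30  28  31  43  69 109 139 145 125  80  40  26  28  29  30  29  29
  29  29]
192 [ 33  32  31  35  54  86 118 136 131 110  75  44  32  30  28  28  31  28
  30  28]
194 [ 32  32  36  44  56  72  88  93  97 106 124 131 108  70  41  30  29  29
  31  31]
196 [ 32  31  32  34  43  63  84  95 108 141 183 191 159 102  56  36  33  32
  29  30]
198 [ 33  32  32  29  35  55  79  93 121 170 209 203 157  99  56  35  29  30
  30  34]
200 [ 40  34  30  28  31  49  73 107 157 204 220 191 144 101  65  41  30  33
  31  31]
202 [ 50  35  32  28  29  45  84 138 187 212 206 176 161 138  95  49  30  32
  32  34]
204 [ 65  43  30  31  31  64 126 187 216 209 178 166 166 151 112  66  33  30
  33  30]
206 [ 98  67  38  30  43  97 170 216 218 179 146 145 150 145 120  74  38  28
  31  29]
208 [ 87  79  47  38  76 136 186 208 185 132 105 105 106  98  80  51  36  28
  28  29]
```

```bash
python3 -m inch '[[[5,0,0,0,0,0,0],[11,0,0,0,0,0,0],[16,0,0,0,0,0,0],[19,0,0,0,0,0,0],[20,0,0,0,0,0,0],[21,0,0,0,0,0,0],[22,0,0,0,0,0,0],[22,0,0,0,0,0,0]]]'
```

```text
t: 32.75
ee_pos: [585.5, 198.0, 210.1]
orientation: [-2.026, -2.401, 0.0]
ft_force: [0.1, 0.1, -1.1]
width: 19.9
grasp_force: 30.0
```

```bash
python3 -m inch '[[[0.6,0,0,0,0,0,0],[1.2,0,0,0,0,0,0],[1.6,0,0,0,0,0,0],[2,0,0,0,0,0,0],[2,0,0,0,0,0,0]]]'
```

```text
t: 33.25
ee_pos: [585.2, 200.0, 210.1]
orientation: [-2.026, -2.401, 0.0]
ft_force: [-1.0, 0.8, -0.7]
width: 20.1
grasp_force: 30.0
```

```bash
python3 -m inch '[[[0.5,0,0,0,0,0,0],[1,0,0,0,0,0,0],[1.5,0,0,0,0,0,0],[1.5,0,0,0,0,0,0]]]'
```

```text
t: 33.65
ee_pos: [585.0, 201.5, 210.1]
orientation: [2.026, 2.401, 0.0]
ft_force: [0.0, -0.3, -2.1]
width: 19.9
grasp_force: 30.0
```

```bash
python3 -m inch '[[[0.5,0,0,0,0,0,0],[1,0,0,0,0,0,0],[1.5,0,0,0,0,0,0],[1.5,0,0,0,0,0,0]]]'
```

```text
t: 34.05
ee_pos: [584.7, 203.0, 210.1]
orientation: [2.026, 2.401, 0.0]
ft_force: [-0.8, 0.4, -1.9]
width: 20.0
grasp_force: 30.0
```

```bash
python3 -m inch '[[[0.5,0,0,0,0,0,0],[1,0,0,0,0,0,0],[1.3,0,0,0,0,0,0],[1.3,0,0,0,0,0,0]]]'
```

```text
t: 34.45
ee_pos: [584.6, 203.3, 210.1]
orientation: [2.025, 2.4, -0.002]
ft_force: [0.0, -5.4, 0.1]
width: 20.0
grasp_force: 30.0
```

```bash
python3 -m inch '[[[-1.5,0,0,0,0,0,0],[-3.2,0,0,0,0,0,0],[-3.2,0,4,0,0,0,0],[-3.2,0,8,0,0,0,0],[-3.2,0,12,0,0,0,0],[-3.2,0,14,0,0,0,0],[-3.2,0,15,0,0,0,0],[-3.2,0,15,0,0,0,0]]]'
```

```text
t: 35.25
ee_pos: [585.0, 201.1, 194.9]
orientation: [-2.026, -2.401, 0.0]
ft_force: [-0.0, 0.4, -1.2]
width: 19.6
grasp_force: 30.0
```

```bash
python3 -m inch '[[[1,0,0,0,0,0,0],[1.8,0,0,0,0,0,0],[2.4,0,0,0,0,0,0],[3,0,0,0,0,0,0],[3.4,0,0,0,0,0,0],[3.4,0,0,0,0,0,0]]]'
```

```text
t: 35.85
ee_pos: [584.7, 203.3, 195.3]
orientation: [2.025, 2.4, -0.002]
ft_force: [0.1, -6.3, 0.8]
width: 19.8
grasp_force: 30.0
```

```bash
python3 -m inch '[[[0.5,0,0,0,0,0,0],[0.9,0,0,0,0,0,0],[0.9,0,0,0,0,0,0],[0.9,0,0,0,0,0,0],[0.9,0,0,0,0,0,0],[0.9,0,0,0,0,0,0],[0.9,0,0,0,0,0,0]]]'
```

```text
t: 36.55
ee_pos: [584.6, 203.5, 195.3]
orientation: [2.024, 2.4, -0.003]
ft_force: [1.0, -9.7, 0.6]
width: 19.9
grasp_force: 30.0
```

```bash
python3 -m inch '[[[-0.8,0,0,0,0,0,0],[-1.6,0,0,0,0,0,0],[-2.1,0,0,0,0,0,0],[-2.1,0,0.7,0,0,0,0],[-2.1,0,1.3,0,0,0,0],[-2.1,0,1.3,0,0,0,0]]]'
```

```text
t: 37.15
ee_pos: [584.6, 203.2, 193.7]
orientation: [2.026, 2.401, -0.0]
ft_force: [0.6, -2.1, -0.6]
width: 19.7
grasp_force: 30.0
```

```bash
python3 -m inch '[[[0,0,0.4,0,0,0,0],[0,0,0.8,0,0,0,0],[0,0,0.8,0,0,0,0]]]'
```

```text
t: 37.45
ee_pos: [584.7, 203.3, 193.2]
orientation: [2.026, 2.401, 0.0]
ft_force: [-0.2, -2.7, 2.9]
width: 20.0
grasp_force: 30.0
```

```bash
python3 -m inch '[[[0,0,-0.3,0,0,0,0],[0,0,-0.3,0,0,0,48],[0,0,-0.3,0,0,0,48],[0,0,-0.3,0,0,0,48],[0,0,-0.3,0,0,0,48],[0,0,-0.3,0,0,0,48],[0,0,-10,0,0,0,48],[0,0,-30,0,0,0,48],[0,0,-60,0,0,0,48],[0,0,-90,0,0,0,48],[0,0,-115,0,0,0,48],[0,0,-130,0,0,0,48],[0,0,-130,0,0,0,48],[-40,0,-130,0,0,0,48],[-80,0,-130,0,0,0,48],[-120,0,-130,0,0,0,48],[-150,0,-130,0,0,0,48],[-150,0,-130,0,0,0,48],[-150,0,-130,0,0,0,48]]]'; python3 - <<'E'
from h import *
s=cam("side");t=cam("top")
a=cv2.resize(s["frame"][150:310,130:250,::-1],(450,600),interpolation=cv2.INTER_CUBIC)
b=cv2.resize(t["frame"][125:225,155:215,::-1],(350,583),interpolation=cv2.INTER_CUBIC);b=np.vstack([b,np.zeros((17,350,3),np.uint8)])
cv2.imwrite("pics/z.png",np.hstack([a,b]))
E
```

```text
t: 39.35
ee_pos: [609.3, 55.0, 321.6]
orientation: [-2.027, -2.398, 0.002]
ft_force: [-0.3, -0.9, 0.2]
width: 41.6
grasp_force: 0.0
```

View pics/z.png

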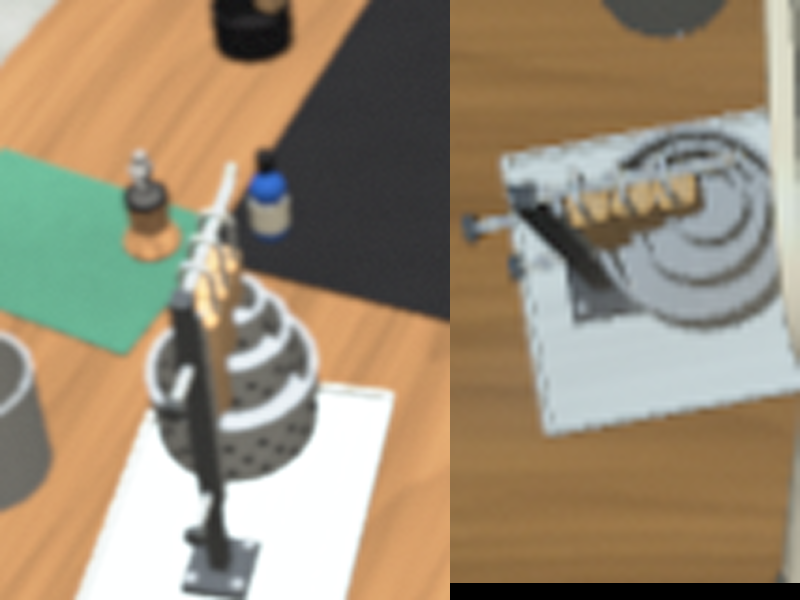

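All three baskets hang nested and upright. In the top crop their grips stand evenly along the rod at about (585,205), (632,197) and (678,190), and the bystanders are in place. I'm handing the job in.

```bash
python3 -c "
from workcell import ctrl
print(ctrl.close_job())"
```

```text
the job is handed in; nothing more can be done
None
```

The three baskets hang nested on the hook, largest to smallest; each read about 8.5 to 10 N when pushed home, the bystanders look unmoved in the last pictures, and the job was handed in at about 39 s, though no verdict came back.

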